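# Clip a fresh water-filter cartridge into its bracket and push it home in the port

## Task

Fit the fresh water-filter cartridge to the bracket on the bar. Lay it over the two upward-opening spring clips with its nose pointing at the port block but still clear of it, press it down until it has snapped fully into both clips, then slide it along in the clips until its nose is fully home in the port and its end cap sits flush against the block. Press and push gently, by feel, never ramming it; let go, and leave the cup, the milk pitcher and the tamper where they are.

Things in the scene. Friction and masses are not known exactly. Their poses are not given: they have to be found in the camera images.
- cartridge_mid (a point): Centre of the loose filter cartridge (about 300 g): a white cylinder 40 mm in diameter, 190 mm long, with a grey eight-sided cap (46 mm across flats, 14 mm long) at each end. It lies on the bar on flats of the caps, axis 23 mm up, and does not roll. The point is on the axis, half-way along; y runs along the axis, +y towards the nose; nose cap's outer face 109 mm from the point.
- cartridge_nose (a point): Tip of the cartridge's nose, a round spigot 22 mm in diameter with a chamfered tip, sticking 18 mm out of the end cap at one end only; 127 mm from cartridge_mid along +y.
- seat (a point): On the fixed bracket, on the axis of its two clips, midway between them, 52 mm above the bar: cartridge_mid ends here, but for up to 8 mm either way along y (see port). y is the clip axis, +y towards the port block, z up. The steel base plate (95 x 300 x 5 mm) lies 47 mm below. The clear gap between the clips is 78 mm along y.
- rear_clip (a point): Rear grey plastic C-clip, open upwards, 14 mm long along y: point on its axis, 46 mm to -y of seat. Rigid saddle below, two sprung jaws. The 32 mm wide throat is 12 mm above the axis, flared lips reach 21 mm above it. Coming down, the cartridge first touches the jaws with its axis about 25 mm too high.
- front_clip (a point): Front clip, the same, 46 mm to +y of seat. Pressing into both clips at once takes 10 to 17 N, one end at a time about half. With the axis some 5 mm too high the force falls to nothing and the jaws pull the cartridge down on to the rigid saddles, where it climbs steeply. Over about 40 N of pressing or pushing does harm.
- port (a point): Nominal mouth of the port, 109 mm to +y of seat, same axis: chamfered hole 25 mm wide in a grey block 62 wide, 81 high, 44 mm long. The block is bolted through slots and really sits up to 8 mm nearer or farther along y, not shown by this pose. To enter the clips the cartridge must lie 28 to 40 mm short of seat. Sliding takes 3 to 9 N; at home the cap meets the block and force climbs.
- valve (a joint): Shut-off plunger inside the port, pushed in by the nose: 0 shut, 0.010 m when the cap is flush with the block. Its spring pushes back with 1 to 2 N, less than the clips' grip.
- cartridge: The whole cartridge; origin 23 mm below cartridge_mid in its own frame; same axes.
- bracket: The whole fixed bracket with clips and port block; origin on the bar below seat; same axes.
- pitcher_mid (a point): Middle of a steel milk pitcher with a handle, 80 mm across, 95 mm high, standing beyond the work.
- cup_mid (a point): Middle of a white cup with a handle, 84 mm across, 65 mm high, beyond the work.
- tamper_mid (a point): Middle of a coffee tamper: steel disc 58 mm across with an upright knob handle, 90 mm high, beyond the work.
There are look-alikes about, which are no part of the job. Several things look just like the cartridge: the one meant starts farthest to the robot's left.

How it is judged:
By the outcome, as a careful person would: the job done as asked, in the order asked, and still so for the second after the job is handed in, with the robot touching nothing.
It also fails if it takes over 64 s, if anything falls off the work surface, if the arm or the gripper's body presses on something with over 40 N, if the wrist force passes 120 N, or if a joint passes its speed limit or range.

## Robot

A 6-joint arm with a two-finger parallel gripper is mounted at the origin on the work surface. World frame = base frame: x ahead of the robot, y to its left, z up, the work surface at z = 0. Lengths are in m, angles in rad, forces in N, time in s.
With the tool pointing down it reaches from about 0.375 to 0.975 m from the base axis. Payload 3.8 kg.
Tool frame: the origin (TCP) lies at the very end of the fingers, on their centre line; the grasp point (between the pads) lies 19 mm behind it; z points along the fingers, y is the direction in which the jaws open and shut (so a half turn about z gives the same grasp; the last joint's range is limited). The gripper opens to 85 mm and grips with 20 to 120 N. Pads are 22 mm wide; open, the fingers measure 114 mm over their backs; the gripper's body (76 mm by 85 mm) begins 54 mm behind the grasp point. The pads swing forward as they close: fully open they stand 13 mm farther back than shut.
Start: joints at [-1.316, 0.264, 1.604, -0, 1.274, -0.037], TCP at [0.194, -0.646, 0.231] pointing down, gripper open.
Joint ranges: [-2.63, 2.63], [-0.94, 2.18], [0.31, 2.57], [-1.31, 4.45], [0, 2.66], [-2.55, 2.55]. Speed limits (rad/s): [2.57, 2.57, 3.14, 3.14, 3.14, 3.14].

## Interface

Orientations are given as a unit quaternion [w, x, y, z].
In Python, from rig import * gives the robot as it stands.
- The arm moves only by the tool step_arm, never from a script. Its argument "moves" is a list of rows, each a list of 3 entries, a list of its own where there are three numbers: the shift along the tool's x, y, z in m, then the turn, a rotation vector about the tool's x, y, z in degrees, then the gripper command: -1 is shut, 1 is fully open, values between are in proportion. A call has exactly 10 rows; each row shifts and turns the commanded pose from where the row before left it, along the tool's axes as they then stand; what a row does not reach is not made up. A row lasts 1/12 s, in which the tool goes at most 41.7 mm and 7.16 degrees, less where a joint would pass 70% of its speed; a pose out of reach is approached as far as the arm can. A call with a gripper value outside its range is refused whole. The fingers move at their own pace and stop on an object; "newtons" is the grip in N (left out, the last holds). Time passes only in rows, so rows that do not move let the fingers close, or fill a call up. It gives the time, the measured TCP pose, the force and the opening at its end, in the units of the state.
- read_state(): the state, without advancing time (a new reading comes with each control period).
- snapshot(name): name is "scene" or "top" or "wrist"; returns (picture, depth): 384x512x3 uint8, blue, green, red; 384x512 float32, m along the optical axis (not along the pixel's ray), 0 where there is no reading.
- camera_info(name): a dict with "intrinsics" (3x3 intrinsics, pixels), "k1" (the pictures are not rectified: a ray, as slopes to the right and down, at radius r is drawn at 1 + k1 r^2 times it, then the intrinsics apply), "cam_to_world" (4x4, takes a point from camera to world coordinates); the wrist camera has in their place "mount" (4x4, takes a point from camera to tool coordinates, whose origin is the TCP and whose axes are the flange's). Camera axes: x right, y down, z forward; pixel columns grow to the right and rows downward; lengths in m; the calibration is good to about 2 mm. A picture is of the moment at which its call begins: read the wrist's pose just before it. camera_info takes no time and is no camera call.
- close_job(): hands the job in, once; it reports no verdict.
The state is a dict: "time": time; "q": joint angles; "qd": joint speeds; "effort": joint torques, N m; "ee_pos": TCP position; "orientation": TCP orientation; "force": force on the tool from outside, world axes, zero at the start; "wrist_torque": the same for the moment, N m; "finger_gap": opening from 0.0 (shut) to 1.0 (fully open).
Only numpy, scipy, OpenCV 4.12 (cv2) and the standard library are available. Lean on these libraries where they do the work, as an engineer would, in place of code of your own. Each camera call takes 0.05 s, during which the arm holds its last target.

## Working session

There is one attempt and no reset: what is moved stays moved. The work goes in short steps, Python scripts to look and compute and a tool call to move; the robot and the scene stay as the last step left them, time stands still between calls to the robot, and variables do not carry over. Pictures are saved under pics/ and viewed, and the job is handed in when it is done.

Besides the shell and the picture viewer there is one more tool, called after "Emit:" as name(argument=value, ...), one argument or row to a line, values as JSON. step_arm: Moves the arm, as the interface text tells. Its arguments: {"type":"object","properties":{"moves":{"type":"array"},"newtons":{"type":"number"}},"required":["moves"]}

```bash
mkdir -p pics; python3 - <<'E'
from rig import *
import cv2,numpy as np
s=read_state();print({k:np.round(v,3) for k,v in s.items()})
for n in ["scene","top"]:
    p,d=snapshot(n);cv2.imwrite(f"pics/{n}0.png",p);np.save(f"pics/{n}0.npy",d)
    c=camera_info(n);print(n,c)
print(camera_info("wrist"))
E
```

```text
{'time': np.float64(0.0), 'q': array([-1.316,  0.265,  1.605, -0.   ,  1.274, -0.037]), 'qd': array([-0.   ,  0.   ,  0.   ,  0.001,  0.002,  0.   ]), 'effort': array([-2.0000e-03, -5.1510e+01, -3.6731e+01, -0.0000e+00,  1.3000e-02,
        0.0000e+00]), 'ee_pos': array([ 0.194, -0.646,  0.23 ]), 'orientation': array([-0.001,  0.989,  0.145, -0.   ]), 'force': array([0.386, 0.41 , 0.46 ]), 'wrist_torque': array([-0.014,  0.065,  0.008]), 'finger_gap': np.float64(1.001)}
scene {'intrinsics': array([[382.34919149,   0.        , 259.68162861],
       [  0.        , 382.34919149, 193.94401584],
       [  0.        ,   0.        ,   1.        ]]), 'k1': -0.11125190358526468, 'cam_to_world': array([[-0.39022962,  0.48821924, -0.78061695,  1.4003665 ],
       [ 0.92061309,  0.21967197, -0.32282467,  0.41902723],
       [ 0.01387045, -0.84462193, -0.53518353,  0.68982307],
       [ 0.        ,  0.        ,  0.        ,  1.        ]])}
top {'intrinsics': array([[459.35891824,   0.        , 250.55134144],
       [  0.        , 459.35891824, 195.64062181],
       [  0.        ,   0.        ,   
[... 248 characters left out ...]
-03, -6.70986428e-02, -9.97742172e-01,
         1.40652774e+00],
       [ 0.00000000e+00,  0.00000000e+00,  0.00000000e+00,
         1.00000000e+00]])}
{'intrinsics': array([[338.07698674,   0.        , 251.47278808],
       [  0.        , 338.07698674, 197.76280892],
       [  0.        ,   0.        ,   1.        ]]), 'k1': -0.07400655158122929, 'mount': array([[-2.26329661e-04, -9.63392906e-01, -2.68093376e-01,
         6.80219163e-02],
       [ 9.99999973e-01, -2.04424691e-04, -1.09619860e-04,
         4.53336903e-04],
       [ 5.08020903e-05, -2.68093393e-01,  9.63392926e-01,
        -1.43594360e-01],
       [ 0.00000000e+00,  0.00000000e+00,  0.00000000e+00,
         1.00000000e+00]])}
```

View pics/scene0.png

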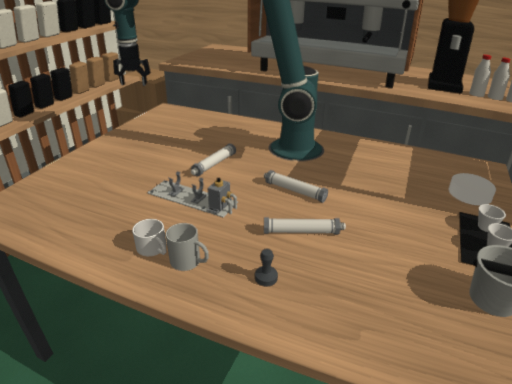

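View pics/top0.png

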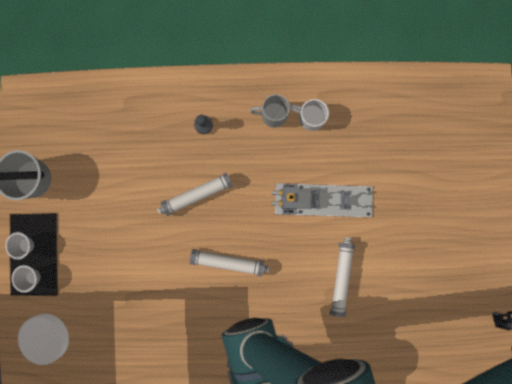

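```bash
python3 - <<'E'
import cv2,numpy as np
p=cv2.imread("pics/top0.png")
a=cv2.resize(p[165:235,145:245],None,fx=7,fy=7,interpolation=cv2.INTER_CUBIC)[:, :]
b=cv2.resize(p[170:230,265:385],None,fx=6.5,fy=6.5,interpolation=cv2.INTER_CUBIC)
cv2.imwrite("pics/a.png",a);cv2.imwrite("pics/b.png",b)
p=cv2.imread("pics/scene0.png")
cv2.imwrite("pics/c.png",cv2.resize(p[165:245,145:355],None,fx=3.8,fy=3.8,interpolation=cv2.INTER_CUBIC))
E
```

```text
(no output)
```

View pics/a.png

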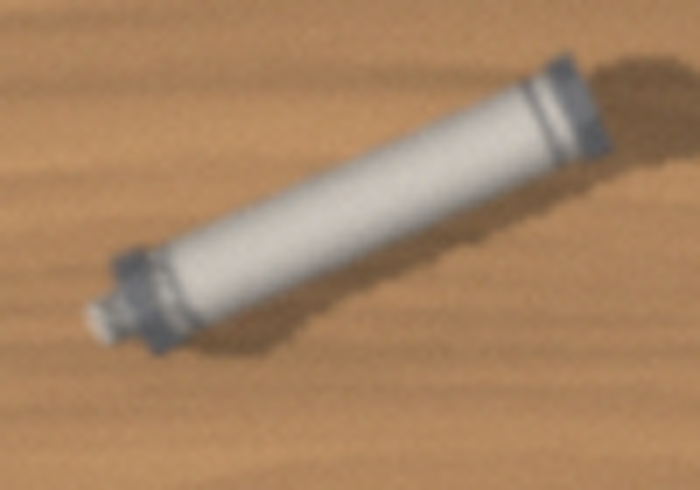

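View pics/b.png

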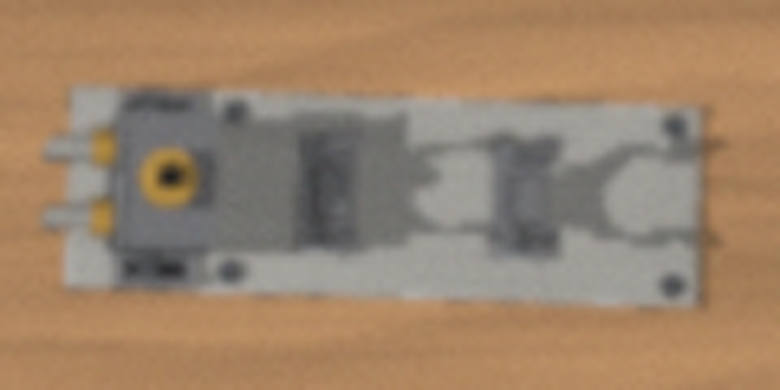

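View pics/c.png

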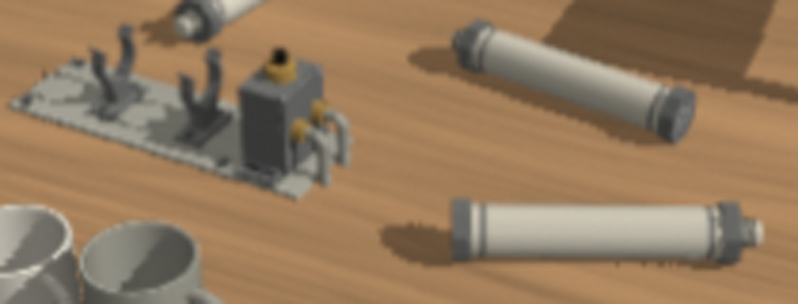

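```bash
cat > h.py <<'E'
import cv2,numpy as np
from scipy.spatial.transform import Rotation as R
def Rq(q): return R.from_quat([q[1],q[2],q[3],q[0]])
def rays(uv,c):
    K=c["intrinsics"];k1=c["k1"];uv=np.atleast_2d(np.asarray(uv,float))
    d=(uv-[K[0,2],K[1,2]])/[K[0,0],K[1,1]]
    s=d.copy()
    for _ in range(30): s=d/(1+k1*(s**2).sum(1,keepdims=True))
    return np.c_[s,np.ones(len(s))]
def toplane(uv,c,z,T=None):
    T=c["cam_to_world"] if T is None else T
    r=rays(uv,c)@T[:3,:3].T
    return T[:3,3]+r*((z-T[2,3])/r[:,2])[:,None]
def wristT(s,c):
    M=np.eye(4);M[:3,:3]=Rq(s["orientation"]).as_matrix();M[:3,3]=s["ee_pos"]
    return M@c["mount"]
def project(P,c,T=None):
    T=c["cam_to_world"] if T is None else T
    p=(np.atleast_2d(P)-T[:3,3])@T[:3,:3]
    s=p[:,:2]/p[:,2:];s=s*(1+c["k1"]*(s**2).sum(1,keepdims=True))
    K=c["intrinsics"];return s*[K[0,0],K[1,1]]+[K[0,2],K[1,2]]
E
python3 - <<'E'
from rig import *
from h import *
c=camera_info("top")
f=lambda x,y,x0,y0,k:[x0+(x+.5)/k-.5,y0+(y+.5)/k-.5]
cr=[f(x,y,145,165,7) for x,y in [(137,303),(590,105),(95,322)]]
print("nosecap,tail,tip",toplane(cr,c,.023).round(4))
br=[f(x,y,265,170,6.5) for x,y in [(327,192),(527,195)]]
print("clips",toplane(br,c,.07).round(4))
pl=[f(x,y,265,170,6.5) for x,y in [(70,88),(702,105),(698,304),(65,288)]]
print("plate",toplane(pl,c,.005).round(4))
bl=[f(x,y,265,170,6.5) for x,y in [(212,108),(208,250)]]
print("blockface",toplane(bl,c,.081).round(4))
E
```

```text
nosecap,tail,tip [[0.4953 0.2911 0.023 ]
 [0.5763 0.093  0.023 ]
 [0.4875 0.3096 0.023 ]]
clips [[ 0.508  -0.1592  0.07  ]
 [ 0.5044 -0.2499  0.07  ]]
plate [[ 0.5638 -0.0484  0.005 ]
 [ 0.5486 -0.3493  0.005 ]
 [ 0.4542 -0.3434  0.005 ]
 [ 0.4696 -0.0434  0.005 ]]
blockface [[ 0.5462 -0.1074  0.081 ]
 [ 0.4829 -0.1037  0.081 ]]
```

```bash
cat >> h.py <<'E'
def plan(s,pos,yawdeg,n,g,ramp=True,step=.0005,astep=.1):
    """rows (rounded) from state s to pos/yaw, tool down; smooth profile"""
    p=np.array(s["ee_pos"],float);r=Rq(s["orientation"])
    Rt=lambda y:R.from_euler('z',y,degrees=True)*R.from_euler('x',180,degrees=True)
    x=r.as_matrix()[:,0];y0=np.degrees(np.arctan2(x[1],x[0]));dy=(yawdeg-y0+180)%360-180
    p0=p.copy();out=[]
    w=np.ones(n)
    if ramp and n>4: w[0]=w[-1]=.5
    f=np.cumsum(w)/w.sum();y=y0
    r=Rt(y0)
    for i in range(n):
        tp=p0+f[i]*(np.array(pos)-p0);d=np.round(r.inv().apply(tp-p)/step)*step
        a=-round((y0+f[i]*dy-y)/astep)*astep
        p=p+r.apply(d);r=r*R.from_rotvec([0,0,np.radians(a)]);y-=a
        out.append([[round(float(v),4) for v in d],[0,0,round(a,1)],g])
    for i in range(0,n,10): print(str(out[i:i+10]).replace(" ",""))
    print("end",p.round(4),round(y,2),"max mm",max(np.linalg.norm(o[0]) for o in out)*1e3)
E
python3 -c "
from rig import *
from h import *
plan(read_state(),[.507,-.205,.23],87,20,1)"
```

```text
[[[0.011,-0.0085,0.0],[0,0,-1.8],1],[[0.023,-0.017,0.0],[0,0,-3.7],1],[[0.024,-0.015,0.0],[0,0,-3.7],1],[[0.025,-0.014,0.0],[0,0,-3.7],1],[[0.026,-0.012,0.0],[0,0,-3.7],1],[[0.0265,-0.01,0.0],[0,0,-3.7],1],[[0.027,-0.009,0.0],[0,0,-3.7],1],[[0.0275,-0.0065,0.0],[0,0,-3.7],1],[[0.0285,-0.005,0.0],[0,0,-3.7],1],[[0.028,-0.0035,0.0],[0,0,-3.7],1]]
[[[0.0285,-0.0015,0.0],[0,0,-3.7],1],[[0.0285,0.0005,0.0],[0,0,-3.7],1],[[0.0285,0.0025,0.0],[0,0,-3.7],1],[[0.028,0.004,0.0],[0,0,-3.7],1],[[0.028,0.006,0.0],[0,0,-3.7],1],[[0.027,0.0075,0.0],[0,0,-3.7],1],[[0.027,0.0095,0.0],[0,0,-3.7],1],[[0.026,0.011,0.0],[0,0,-3.7],1],[[0.0255,0.013,0.0],[0,0,-3.7],1],[[0.0125,0.007,0.0],[0,0,-1.9],1]]
end [ 0.5068 -0.2048  0.2301] 87.02 max mm 28.93527259246057
```

Emit:
step_arm(
  moves=[
    [[0.011,-0.0085,0.0],[0,0,-1.8],1],
    [[0.023,-0.017,0.0],[0,0,-3.7],1],
    [[0.024,-0.015,0.0],[0,0,-3.7],1],
    [[0.025,-0.014,0.0],[0,0,-3.7],1],
    [[0.026,-0.012,0.0],[0,0,-3.7],1],
    [[0.0265,-0.01,0.0],[0,0,-3.7],1],
    [[0.027,-0.009,0.0],[0,0,-3.7],1],
    [[0.0275,-0.0065,0.0],[0,0,-3.7],1],
    [[0.0285,-0.005,0.0],[0,0,-3.7],1],
    [[0.028,-0.0035,0.0],[0,0,-3.7],1],
  ],
  newtons=100,
)

```text
time: 0.93
ee_pos: [0.3513, -0.4236, 0.231]
orientation: [-0.0, 0.898, 0.439, 0.0]
force: [0.2, -0.0, 0.5]
finger_gap: 0.999
```

Emit:
step_arm(
  moves=[
    [[0.0285,-0.0015,0.0],[0,0,-3.7],1],
    [[0.0285,0.0005,0.0],[0,0,-3.7],1],
    [[0.0285,0.0025,0.0],[0,0,-3.7],1],
    [[0.028,0.004,0.0],[0,0,-3.7],1],
    [[0.028,0.006,0.0],[0,0,-3.7],1],
    [[0.027,0.0075,0.0],[0,0,-3.7],1],
    [[0.027,0.0095,0.0],[0,0,-3.7],1],
    [[0.026,0.011,0.0],[0,0,-3.7],1],
    [[0.0255,0.013,0.0],[0,0,-3.7],1],
    [[0.0125,0.007,0.0],[0,0,-1.9],1],
  ],
)

```text
time: 1.77
ee_pos: [0.5079, -0.2019, 0.2311]
orientation: [-0.0, 0.723, 0.691, 0.001]
force: [-0.2, -0.4, -0.7]
finger_gap: 0.999
```

```bash
python3 - <<'E'
from rig import *
from h import *
import pickle
snapshot("top") # let it settle
s=read_state();p,d=snapshot("wrist");cv2.imwrite("pics/w1.png",p);np.save("pics/w1.npy",d);pickle.dump(s,open("pics/w1.pkl","wb"))
print(s["time"],s["ee_pos"],s["orientation"],s["qd"].round(3))
E
```

```text
1.8167 [ 0.50865208 -0.20077509  0.23102232] [-6.29060674e-04  7.22591969e-01  6.91273362e-01  1.26026271e-03] [-0.047 -0.008  0.01  -0.035  0.006  0.02 ]
```

View pics/w1.png

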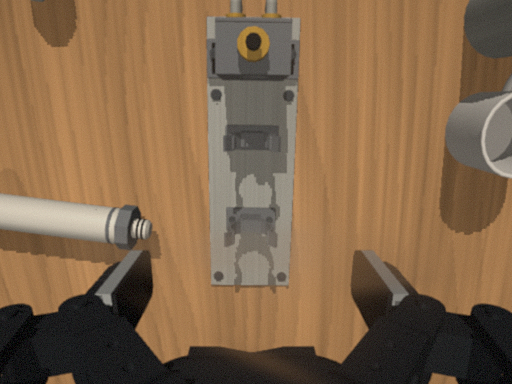

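```bash
python3 - <<'E'
import cv2
p=cv2.imread("pics/w1.png")
cv2.imwrite("pics/w1a.png",cv2.resize(p[5:155,200:310],None,fx=5,fy=4,interpolation=cv2.INTER_CUBIC))
cv2.imwrite("pics/w1b.png",cv2.resize(p[110:295,200:310],None,fx=5,fy=3.2,interpolation=cv2.INTER_CUBIC))
E
```

```text
(no output)
```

View pics/w1a.png

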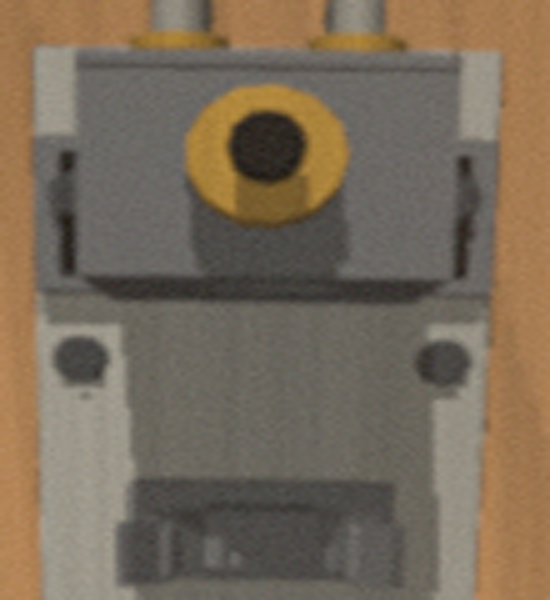

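View pics/w1b.png

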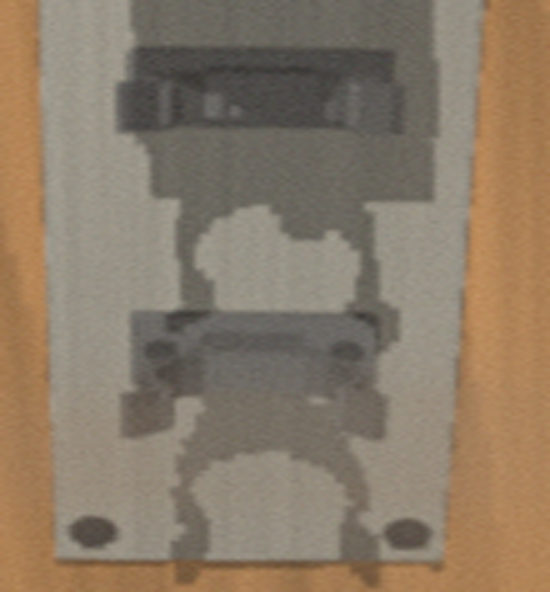

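```bash
python3 - <<'E'
from rig import *
from h import *
import pickle
s=pickle.load(open("pics/w1.pkl","rb"));c=camera_info("wrist");T=wristT(s,c);d=np.load("pics/w1.npy")
fa=lambda l:np.array([[200+(x+.5)/5-.5,5+(y+.5)/4-.5] for x,y in l])
fb=lambda l:np.array([[200+(x+.5)/5-.5,110+(y+.5)/3.2-.5] for x,y in l])
def pd(uv):
    z=np.array([d[int(round(v)),int(round(u))] for u,v in uv]);return T[:3,3]+(rays(uv,c)*z[:,None])@T[:3,:3].T
clips=fb([(260.5,106),(254,413)]);P=toplane(clips,c,.073,T);print("clips",P.round(4),np.linalg.norm(P[0]-P[1]))
print("depth lips",pd(fb([(140,106),(385,106),(147,412),(363,412)])).round(4))
bl=fa([(77,275),(460,275)]);B=toplane(bl,c,.081,T);print("block",B.round(4),B.mean(0).round(4))
pl=toplane(np.vstack([fa([(35,50),(500,50)]),fb([(442,560),(55,560)])]),c,.005,T);print("plate",pl.round(4))
print("blockdepth",pd(fa([(150,262),(400,262),(150,100),(400,100)])).round(4))
v=P[0]-P[1];print("ang clips",np.degrees(np.arctan2(v[1],v[0])))
a=(pl[0]+pl[1])/2;b=(pl[2]+pl[3])/2;v=a-b;print("ang plate",np.degrees(np.arctan2(v[1],v[0])),a,b,(a+b)/2)
E
```

```text
clips [[ 0.5108 -0.1662  0.073 ]
 [ 0.5055 -0.2574  0.073 ]] 0.09136454676769187
depth lips [[ 0.4893 -0.1654  0.0714]
 [ 0.5329 -0.1671  0.0732]
 [ 0.4849 -0.2566  0.072 ]
 [ 0.5265 -0.2592  0.0702]]
block [[ 0.483  -0.1066  0.081 ]
 [ 0.5463 -0.1094  0.081 ]] [ 0.5147 -0.108   0.081 ]
plate [[ 0.4707 -0.0444  0.005 ]
 [ 0.5645 -0.0486  0.005 ]
 [ 0.5474 -0.348   0.005 ]
 [ 0.4524 -0.3438  0.005 ]]
blockdepth [[ 0.4953 -0.1047  0.0815]
 [ 0.5365 -0.1065  0.0809]
 [ 0.4971 -0.0736  0.0828]
 [ 0.5372 -0.0753  0.0825]]
ang clips 86.67755692336593
ang plate 86.62335634953354 [ 0.51759313 -0.04649076  0.005     ] [ 0.49992626 -0.34591967  0.005     ] [ 0.5087597  -0.19620522  0.005     ]
```

```bash
python3 -c "
from rig import *
from h import *
s=read_state();print(s['time'],s['ee_pos'])
plan(s,[.526,.215,.15],112.2,18,1)"
```

```text
1.8667 [ 0.50761122 -0.20244802  0.23097396]
[[[0.0125,-0.0,0.0025],[0,0,-0.7],1],[[0.0245,0.0,0.0045],[0,0,-1.5],1],[[0.0245,0.001,0.005],[0,0,-1.5],1],[[0.0245,0.0015,0.0045],[0,0,-1.4],1],[[0.0245,0.002,0.005],[0,0,-1.5],1],[[0.0245,0.003,0.0045],[0,0,-1.5],1],[[0.024,0.0035,0.005],[0,0,-1.4],1],[[0.0245,0.004,0.0045],[0,0,-1.5],1],[[0.024,0.0045,0.005],[0,0,-1.4],1],[[0.024,0.005,0.005],[0,0,-1.5],1]]
[[[0.024,0.006,0.0045],[0,0,-1.5],1],[[0.0235,0.0065,0.005],[0,0,-1.4],1],[[0.024,0.007,0.0045],[0,0,-1.5],1],[[0.023,0.0075,0.005],[0,0,-1.5],1],[[0.0235,0.0085,0.0045],[0,0,-1.4],1],[[0.0225,0.0085,0.005],[0,0,-1.5],1],[[0.023,0.0095,0.0045],[0,0,-1.5],1],[[0.011,0.005,0.0025],[0,0,-0.7],1]]
end [0.5259 0.2148 0.15  ] 112.22 max mm 25.401771591761076
```

Emit:
step_arm(
  moves=[
    [[0.0125,0,0.0025],[0,0,-0.7],1],
    [[0.0245,0.0,0.0045],[0,0,-1.5],1],
    [[0.0245,0.001,0.005],[0,0,-1.5],1],
    [[0.0245,0.0015,0.0045],[0,0,-1.4],1],
    [[0.0245,0.002,0.005],[0,0,-1.5],1],
    [[0.0245,0.003,0.0045],[0,0,-1.5],1],
    [[0.024,0.0035,0.005],[0,0,-1.4],1],
    [[0.0245,0.004,0.0045],[0,0,-1.5],1],
    [[0.024,0.0045,0.005],[0,0,-1.4],1],
    [[0.024,0.005,0.005],[0,0,-1.5],1],
  ],
)

```text
time: 2.7
ee_pos: [0.5172, 0.0284, 0.1853]
orientation: [-0.0, 0.637, 0.771, -0.0]
force: [0.7, -0.3, 0.5]
finger_gap: 0.999
```

Emit:
step_arm(
  moves=[
    [[0.024,0.006,0.0045],[0,0,-1.5],1],
    [[0.0235,0.0065,0.005],[0,0,-1.4],1],
    [[0.024,0.007,0.0045],[0,0,-1.5],1],
    [[0.023,0.0075,0.005],[0,0,-1.5],1],
    [[0.0235,0.0085,0.0045],[0,0,-1.4],1],
    [[0.0225,0.0085,0.005],[0,0,-1.5],1],
    [[0.023,0.0095,0.0045],[0,0,-1.5],1],
    [[0.011,0.005,0.0025],[0,0,-0.7],1],
    [[0,0,0],[0,0,0],1],
    [[0,0,0],[0,0,0],1],
  ],
)

```text
time: 3.53
ee_pos: [0.5268, 0.2113, 0.1499]
orientation: [-0.0, 0.56, 0.829, -0.001]
force: [0.7, 0.2, 0.7]
finger_gap: 1.003
```

```bash
python3 - <<'E'
from rig import *
from h import *
import pickle
s=read_state();p,d=snapshot("wrist");cv2.imwrite("pics/w2.png",p);np.save("pics/w2.npy",d);pickle.dump(s,open("pics/w2.pkl","wb"))
print(s["time"],s["ee_pos"],s["orientation"],s["qd"].round(3))
c=camera_info("wrist");T=wristT(s,c)
a=np.radians(112.2);D=np.array([np.cos(a),np.sin(a),0]);m=np.array([.5358,.192,.023])
print(project([m+.127*D,m+.109*D,m-.109*D,m],c,T))
E
```

```text
3.5333 [0.52676725 0.21128743 0.14990674] [-1.23993322e-04  5.59561076e-01  8.28788817e-01 -6.95821879e-04] [-0.023 -0.01   0.002 -0.003  0.001 -0.001]
[[252.35611786  51.95619454]
 [252.45216033  76.82062694]
 [253.34003117 323.52324104]
 [252.9566718  213.05356354]]
```

View pics/w2.png

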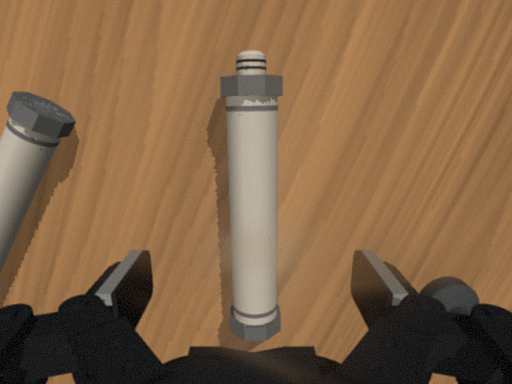

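```bash
python3 - <<'E'
from rig import *
from h import *
import pickle
s=pickle.load(open("pics/w2.pkl","rb"));c=camera_info("wrist");T=wristT(s,c)
p=cv2.imread("pics/w2.png");hsv=cv2.cvtColor(p,cv2.COLOR_BGR2HSV)
m=((hsv[...,1]<70)&(hsv[...,2]>60)).astype(np.uint8)
for r in [60,76,80,85,90,120,150,180,210,240,270,300,310,320,330,336,340]:
    x=np.where(m[r,200:300])[0]
    print(r,(x.min()+200,x.max()+200,(x.min()+x.max())/2+200) if len(x) else None)
col=np.where(m[:,251])[0];print(col.min(),col.max()); print(np.where(m[:,256])[0].max(), [np.where(m[:,k])[0].min() for k in (228,233,270,275)])
uv=[]
for r in range(115,295):
    x=np.where(m[r,200:300])[0];uv.append([(x.min()+x.max())/2+200,r])
P=toplane(uv,c,.023,T);vx,vy,x0,y0=cv2.fitLine(P[:,:2].astype(np.float32),cv2.DIST_HUBER,0,1e-4,1e-4).ravel()
if vy<0:vx,vy=-vx,-vy
print("ang",np.degrees(np.arctan2(vy,vx)),x0,y0)
D=np.array([vx,vy]);o=np.array([x0,y0])
al=lambda u,v,z:(toplane([[u,v]],c,z,T)[0,:2]-o)@D
for z in (.023,.046): print(z,"tip",al(251.5,51,z),"capnose",al(251.5,76,z),"tail",al(256,338,z))
def pt(t): return o+D*t
t=(al(251.5,76,.046)-.109+al(256,338,.046)+.109)/2
print("mid",t,pt(t),"25mm fwd",pt(t+.025))
E
```

```text
60 (np.int64(237), np.int64(237), np.float64(237.0))
76 (np.int64(228), np.int64(281), np.float64(254.5))
80 (np.int64(221), np.int64(281), np.float64(251.0))
85 (np.int64(221), np.int64(281), np.float64(251.0))
90 (np.int64(221), np.int64(281), np.float64(251.0))
120 (np.int64(227), np.int64(277), np.float64(252.0))
150 (np.int64(228), np.int64(276), np.float64(252.0))
180 (np.int64(229), np.int64(276), np.float64(252.5))
210 (np.int64(230), np.int64(276), np.float64(253.0))
240 (np.int64(231), np.int64(276), np.float64(253.5))
270 (np.int64(232), np.int64(276), np.float64(254.0))
300 (np.int64(233), np.int64(276), np.float64(254.5))
310 (np.int64(232), np.int64(278), np.float64(255.0))
320 (np.int64(230), np.int64(279), np.float64(254.5))
330 (np.int64(230), np.int64(279), np.float64(254.5))
336 (np.int64(238), np.int64(271), np.float64(254.5))
340 (np.int64(244), np.int64(263), np.float64(253.5))
51 359
357 [np.int64(76), np.int64(76), np.int64(75), np.int64(76)]
ang 113.008675 0.53162694 0.2019708
0.023 tip 0.11687442440998409 capnose 0.09879513736343037 tail -0.13620086773098672
0.046 tip 0.11355328670936306 capnose 0.09701146165991108 tail -0.11800049061355841
mid -0.010494514476823667 [0.53572894 0.19231117] 25mm fwd [0.52595717 0.21532231]
```

```bash
python3 -c "
from rig import *
from h import *
s=read_state();print(s['time'],s['ee_pos'])
plan(s,[.526,.2153,.005],113.0,10,1)"
```

```text
3.5833 [0.52704258 0.21079157 0.15019575]
[[[0.0005,0.0,0.008],[0,0,-0.1],1],[[0.0005,0.0,0.016],[0,0,-0.1],1],[[0.0005,0.0,0.0165],[0,0,-0.1],1],[[0.0005,0.0005,0.016],[0,0,-0.1],1],[[0.0005,-0.0,0.016],[0,0,-0.2],1],[[0.0005,-0.0,0.016],[0,0,-0.1],1],[[0.0005,0.0,0.0165],[0,0,-0.1],1],[[0.0005,0.0,0.016],[0,0,-0.1],1],[[0.0005,0.0,0.016],[0,0,-0.1],1],[[0.0,0.0005,0.008],[0,0,-0.1],1]]
end [0.5263 0.2153 0.0052] 113.0 max mm 16.507574019219177
```

Emit:
step_arm(
  moves=[
    [[0.0005,0,0.008],[0,0,-0.1],1],
    [[0.0005,0,0.016],[0,0,-0.1],1],
    [[0.0005,0,0.0165],[0,0,-0.1],1],
    [[0.0005,0.0005,0.016],[0,0,-0.1],1],
    [[0.0005,0,0.016],[0,0,-0.2],1],
    [[0.0005,0,0.016],[0,0,-0.1],1],
    [[0.0005,0,0.0165],[0,0,-0.1],1],
    [[0.0005,0,0.016],[0,0,-0.1],1],
    [[0,0,0.012],[0,0,-0.1],1],
    [[0,0.0005,0.004],[0,0,-0.1],1],
  ],
)

```text
time: 4.42
ee_pos: [0.525, 0.2141, 0.0108]
orientation: [-0.001, 0.552, 0.834, -0.002]
force: [0.0, -0.5, 0.5]
finger_gap: 1.0
```

```bash
python3 -c "
from rig import *
from h import *
snapshot('top')
s=read_state();print(s['time'],s['ee_pos'],s['qd'].round(3),s['force'])
plan(s,[.526,.2153,.004],113.0,4,1)"
```

```text
4.4667 [0.52532877 0.21440135 0.01112559] [ 0.006 -0.026 -0.021  0.001  0.025  0.004] [ 0.88469602 -0.55118849  0.57289152]
[[[0.0,0.0,0.002],[0,0,0.0],1],[[0.0005,0.0005,0.0015],[0,0,0.0],1],[[-0.0,0.0,0.002],[0,0,0.0],1],[[0.0,0.0005,0.0015],[0,0,0.0],1]]
end [0.5261 0.2153 0.0041] 112.96 max mm 2.0
```

Emit:
step_arm(
  moves=[
    [[0.0005,0,0.002],[0,0,0],1],
    [[0.0005,0.0005,0.002],[0,0,0],1],
    [[0,0,0.001],[0,0,0],1],
    [[0,0,0],[0,0,0],1],
    [[0,0,0],[0,0,0],0.3],
    [[0,0,0],[0,0,0],0.0],
    [[0,0,0],[0,0,0],-0.3],
    [[0,0,0],[0,0,0],-1],
    [[0,0,0],[0,0,0],-1],
    [[0,0,0],[0,0,0],-1],
  ],
  newtons=100,
)

```text
time: 5.3
ee_pos: [0.5272, 0.2171, 0.009]
orientation: [0.0, 0.552, 0.834, 0.0]
force: [-2.6, 0.4, 5.0]
finger_gap: 0.437
```

Emit:
step_arm(
  moves=[
    [[0,0,0],[0,0,0],-1],
    [[0,0,0],[0,0,0],-1],
    [[0,0,0],[0,0,0],-1],
    [[0,0,0],[0,0,0],-1],
    [[0,0,0],[0,0,0],-1],
    [[0,0,0],[0,0,0],-1],
    [[0,0,0],[0,0,0],-1],
    [[0,0,0],[0,0,0],-1],
    [[0,0,0],[0,0,0],-1],
    [[0,0,0],[0,0,0],-1],
  ],
)

```text
time: 6.13
ee_pos: [0.5272, 0.2171, 0.0091]
orientation: [0.0, 0.552, 0.834, 0.0]
force: [-1.7, -0.5, 5.1]
finger_gap: 0.44
```

```bash
python3 -c "
from rig import *
from h import *
import pickle
s=read_state();p,d=snapshot('wrist');cv2.imwrite('pics/w3.png',p);pickle.dump(s,open('pics/w3.pkl','wb'))
print({k:np.round(v,4) for k,v in s.items()})"
```

```text
{'time': np.float64(6.1333), 'q': array([ 3.4690e-01,  3.0340e-01,  2.0094e+00,  1.0000e-04,  8.2810e-01,
       -5.4900e-02]), 'qd': array([-0.0009, -0.001 , -0.0004,  0.0003,  0.0002, -0.0006]), 'effort': array([-1.14800e-01, -4.23869e+01, -2.72326e+01, -6.01000e-02,
       -5.72300e-01, -2.60000e-02]), 'ee_pos': array([0.5272, 0.2171, 0.0091]), 'orientation': array([2.000e-04, 5.518e-01, 8.340e-01, 3.000e-04]), 'force': array([-1.718 , -0.5197,  5.1472]), 'wrist_torque': array([-0.0406,  0.2408, -0.0771]), 'finger_gap': np.float64(0.44)}
```

View pics/w3.png

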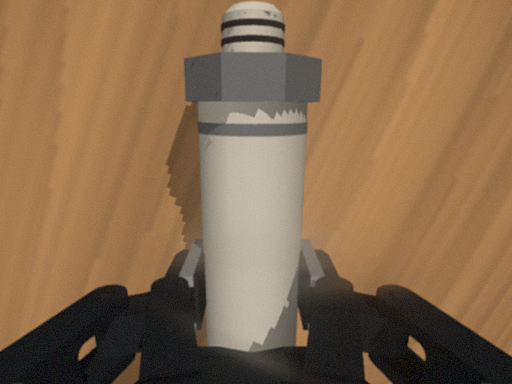

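```bash
python3 -c "
from rig import *
from h import *
s=read_state();c=camera_info('wrist');T=wristT(s,c)
a=np.radians(113);D=np.array([np.cos(a),np.sin(a),0]);m=np.array([s['ee_pos'][0],s['ee_pos'][1],.023])-.026*D
print(project([m+.127*D,m+.109*D+[0,0,.023],m+.095*D+[0,0,.023]],c,T))
plan(s,[s['ee_pos'][0],s['ee_pos'][1],.15],113.0,10,-1)
s['ee_pos'][2]=.15
plan(s,[.5076,-.2188,.15],86.8,20,-1)
"
```

```text
[[251.11721431   6.63990471]
 [251.0633809   50.06384599]
 [251.07185969  98.60686882]]
[[[0.0,0.0,-0.008],[0,0,0.0],-1],[[0.0,0.0,-0.0155],[0,0,0.0],-1],[[0.0,0.0,-0.0155],[0,0,0.0],-1],[[0.0,0.0,-0.016],[0,0,0.0],-1],[[0.0,0.0,-0.0155],[0,0,0.0],-1],[[0.0,0.0,-0.0155],[0,0,0.0],-1],[[0.0,0.0,-0.016],[0,0,0.0],-1],[[0.0,0.0,-0.0155],[0,0,0.0],-1],[[0.0,0.0,-0.0155],[0,0,0.0],-1],[[0.0,0.0,-0.008],[0,0,0.0],-1]]
end [0.5272 0.2171 0.15  ] 113.02 max mm 16.0
[[[-0.0105,-0.005,-0.0],[0,0,0.7],-1],[[-0.0205,-0.0095,-0.0],[0,0,1.4],-1],[[-0.0215,-0.0095,-0.0],[0,0,1.3],-1],[[-0.021,-0.0085,-0.0],[0,0,1.4],-1],[[-0.0215,-0.008,-0.0],[0,0,1.4],-1],[[-0.0215,-0.0075,-0.0],[0,0,1.4],-1],[[-0.022,-0.0075,-0.0],[0,0,1.4],-1],[[-0.022,-0.0065,-0.0],[0,0,1.3],-1],[[-0.022,-0.006,-0.0],[0,0,1.4],-1],[[-0.0225,-0.0055,-0.0],[0,0,1.4],-1]]
[[[-0.0225,-0.005,-0.0],[0,0,1.4],-1],[[-0.0225,-0.0045,-0.0],[0,0,1.4],-1],[[-0.0225,-0.0035,-0.0],[0,0,1.3],-1],[[-0.023,-0.0035,-0.0],[0,0,1.4],-1],[[-0.0225,-0.003,-0.0],[0,0,1.4],-1],[[-0.023,-0.002,-0.0],[0,0,1.4],-1],[[-0.023,-0.002,-0.0],[0,0,1.4],-1],[[-0.023,-0.001,-0.0],[0,0,1.3],-1],[[-0.0225,-0.0005,-0.0],[0,0,1.4],-1],[[-0.0115,0.0,-0.0],[0,0,0.7],-1]]
end [ 0.5076 -0.2186  0.15  ] 86.82 max mm 23.505318547086315
```

Emit:
step_arm(
  moves=[
    [[0,0,-0.008],[0,0,0],-1],
    [[0,0,-0.0155],[0,0,0],-1],
    [[0,0,-0.0155],[0,0,0],-1],
    [[0,0,-0.016],[0,0,0],-1],
    [[0,0,-0.0155],[0,0,0],-1],
    [[0,0,-0.0155],[0,0,0],-1],
    [[0,0,-0.016],[0,0,0],-1],
    [[0,0,-0.0155],[0,0,0],-1],
    [[0,0,-0.0155],[0,0,0],-1],
    [[0,0,-0.008],[0,0,0],-1],
  ],
)

```text
time: 7.02
ee_pos: [0.5272, 0.2171, 0.1508]
orientation: [0.0, 0.552, 0.834, 0.001]
force: [1.4, 0.8, -3.0]
finger_gap: 0.442
```

```bash
python3 -c "
from rig import *
from h import *
s=read_state();p,d=snapshot('wrist');cv2.imwrite('pics/w4.png',p)
print({k:np.round(v,4) for k,v in s.items()})"
```

```text
{'time': np.float64(7.0167), 'q': array([ 3.4690e-01,  1.3040e-01,  1.9169e+00,  1.0000e-04,  1.0928e+00,
       -5.4900e-02]), 'qd': array([ 0.0007, -0.0811, -0.0722,  0.0003,  0.1561,  0.0002]), 'effort': array([ 2.95000e-02, -4.20665e+01, -3.42559e+01, -7.00000e-02,
        1.75000e-01,  5.00000e-03]), 'ee_pos': array([0.5272, 0.2171, 0.1508]), 'orientation': array([4.000e-04, 5.518e-01, 8.340e-01, 6.000e-04]), 'force': array([ 1.375 ,  0.7734, -2.9574]), 'wrist_torque': array([ 0.0858, -0.0131, -0.0195]), 'finger_gap': np.float64(0.4424)}
```

View pics/w4.png

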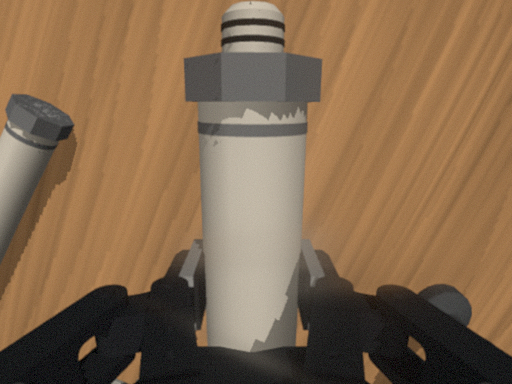

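Emit:
step_arm(
  moves=[
    [[-0.0105,-0.005,0],[0,0,0.7],-1],
    [[-0.0205,-0.0095,0],[0,0,1.4],-1],
    [[-0.0215,-0.0095,0],[0,0,1.3],-1],
    [[-0.021,-0.0085,0],[0,0,1.4],-1],
    [[-0.0215,-0.008,0],[0,0,1.4],-1],
    [[-0.0215,-0.0075,0],[0,0,1.4],-1],
    [[-0.022,-0.0075,0],[0,0,1.4],-1],
    [[-0.022,-0.0065,0],[0,0,1.3],-1],
    [[-0.022,-0.006,0],[0,0,1.4],-1],
    [[-0.0225,-0.0055,0],[0,0,1.4],-1],
  ],
)

```text
time: 7.9
ee_pos: [0.5152, -0.0027, 0.1474]
orientation: [-0.001, 0.644, 0.765, -0.001]
force: [1.2, 0.0, -3.6]
finger_gap: 0.439
```

Emit:
step_arm(
  moves=[
    [[-0.0225,-0.005,0],[0,0,1.4],-1],
    [[-0.0225,-0.0045,0],[0,0,1.4],-1],
    [[-0.0225,-0.0035,0],[0,0,1.3],-1],
    [[-0.023,-0.0035,0],[0,0,1.4],-1],
    [[-0.0225,-0.003,0],[0,0,1.4],-1],
    [[-0.023,-0.002,0],[0,0,1.4],-1],
    [[-0.023,-0.002,0],[0,0,1.4],-1],
    [[-0.023,-0.001,0],[0,0,1.3],-1],
    [[-0.0225,-0.0005,0],[0,0,1.4],-1],
    [[-0.0115,0.0,0],[0,0,0.7],-1],
  ],
)

```text
time: 8.73
ee_pos: [0.5056, -0.2211, 0.1476]
orientation: [-0.001, 0.727, 0.686, -0.001]
force: [-0.3, -0.3, -3.9]
finger_gap: 0.441
```

Emit:
step_arm(
  moves=[
    [[0,0,0],[0,0,0],-1],
    [[0,0,0],[0,0,0],-1],
    [[0,0,0],[0,0,0],-1],
    [[0,0,0],[0,0,0],-1],
    [[0,0,0],[0,0,0],-1],
    [[0,0,0],[0,0,0],-1],
    [[0,0,0],[0,0,0],-1],
    [[0,0,0],[0,0,0],-1],
    [[0,0,0],[0,0,0],-1],
    [[0,0,0],[0,0,0],-1],
  ],
)

```text
time: 9.57
ee_pos: [0.5074, -0.2187, 0.1493]
orientation: [0.0, 0.726, 0.687, 0.0]
force: [-0.0, 0.1, -2.8]
finger_gap: 0.433
```

```bash
python3 -c "
from rig import *
from h import *
import pickle
s=read_state();p,d=snapshot('wrist');cv2.imwrite('pics/w5.png',p);pickle.dump(s,open('pics/w5.pkl','wb'));np.save('pics/w5.npy',d)
print({k:np.round(v,4) for k,v in s.items()})
x=Rq(s['orientation']).as_matrix()[:,0];print(np.degrees(np.arctan2(x[1],x[0])))
plan(s,[.5076,-.2188,.085],86.8,8,-1)
p,d=snapshot('scene');cv2.imwrite('pics/s5.png',cv2.resize(p[100:250,120:320],None,fx=4,fy=4))
"
```

```text
{'time': np.float64(9.5667), 'q': array([-0.4521,  0.1   ,  1.9538,  0.    ,  1.0877, -0.3967]), 'qd': array([-0.0026, -0.0003, -0.0002, -0.0002,  0.0011,  0.0001]), 'effort': array([ 5.63000e-02, -4.16561e+01, -3.58117e+01, -6.46000e-02,
       -3.05000e-02,  1.00000e-04]), 'ee_pos': array([ 0.5074, -0.2187,  0.1493]), 'orientation': array([1.000e-04, 7.264e-01, 6.873e-01, 0.000e+00]), 'force': array([-0.0114,  0.1423, -2.7535]), 'wrist_torque': array([0.1303, 0.0075, 0.029 ]), 'finger_gap': np.float64(0.4331)}
86.82943924921216
[[[-0.0,0.0,0.0045],[0,0,0.0],-1],[[-0.0,0.0,0.0095],[0,0,0.0],-1],[[-0.0,0.0,0.009],[0,0,0.0],-1],[[-0.0,0.0,0.009],[0,0,0.0],-1],[[-0.0,0.0,0.0095],[0,0,0.0],-1],[[-0.0,0.0,0.009],[0,0,0.0],-1],[[-0.0,0.0,0.009],[0,0,0.0],-1],[[-0.0,0.0,0.005],[0,0,0.0],-1]]
end [ 0.5074 -0.2187  0.0848] 86.83 max mm 9.5
```

View pics/w5.png

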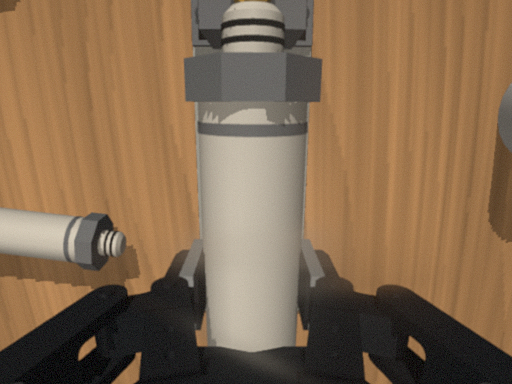

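View pics/s5.png

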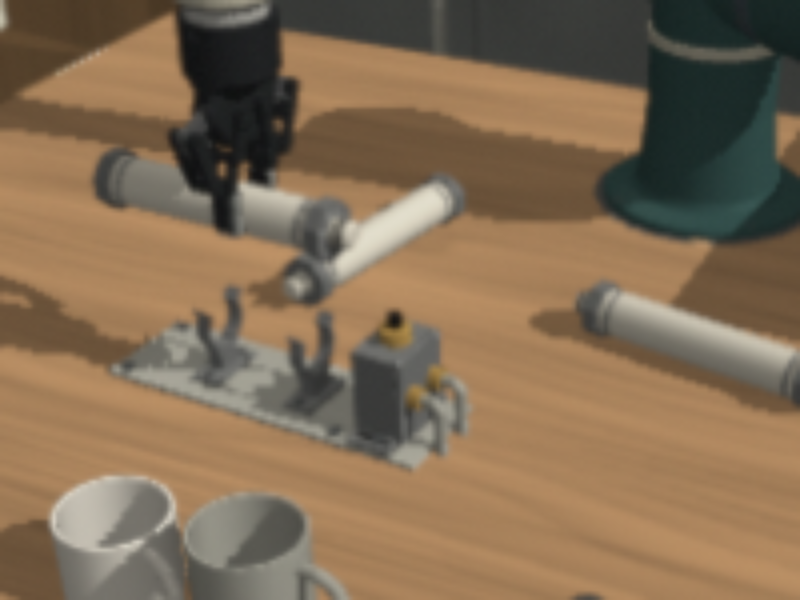

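Emit:
step_arm(
  moves=[
    [[0,0,0.0045],[0,0,0],-1],
    [[0,0,0.0095],[0,0,0],-1],
    [[0,0,0.009],[0,0,0],-1],
    [[0,0,0.009],[0,0,0],-1],
    [[0,0,0.0095],[0,0,0],-1],
    [[0,0,0.009],[0,0,0],-1],
    [[0,0,0.009],[0,0,0],-1],
    [[0,0,0.005],[0,0,0],-1],
    [[0,0,0],[0,0,0],-1],
    [[0,0,0],[0,0,0],-1],
  ],
)

```text
time: 10.5
ee_pos: [0.5071, -0.2187, 0.0843]
orientation: [-0.0, 0.726, 0.687, -0.0]
force: [0.8, -0.7, -3.7]
finger_gap: 0.433
```

```bash
python3 -c "
from rig import *
from h import *
import pickle
s=read_state();p,d=snapshot('wrist');cv2.imwrite('pics/w6.png',p);pickle.dump(s,open('pics/w6.pkl','wb'))
print({k:np.round(v,4) for k,v in s.items()})
p,d=snapshot('scene');cv2.imwrite('pics/s6.png',cv2.resize(p[130:230,130:280],None,fx=5,fy=5))
"
```

```text
{'time': np.float64(10.5), 'q': array([-0.4523,  0.1723,  2.0057,  0.    ,  0.9645, -0.3968]), 'qd': array([-0.0008, -0.0138, -0.0165,  0.001 , -0.0015,  0.001 ]), 'effort': array([-2.90000e-03, -4.25603e+01, -3.26225e+01, -6.25000e-02,
       -3.00000e-03,  9.00000e-04]), 'ee_pos': array([ 0.5071, -0.2187,  0.0843]), 'orientation': array([-4.000e-04,  7.265e-01,  6.872e-01, -2.000e-04]), 'force': array([ 0.7634, -0.7273, -3.6914]), 'wrist_torque': array([ 0.0839, -0.0313, -0.0045]), 'finger_gap': np.float64(0.433)}
```

View pics/w6.png

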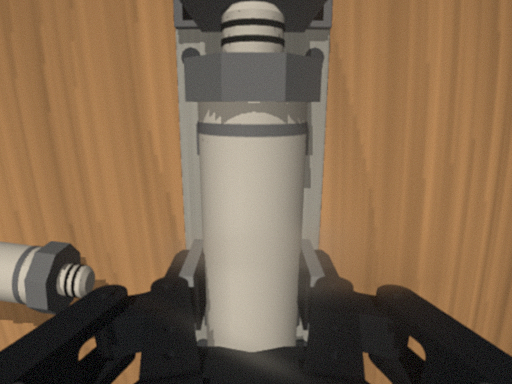

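View pics/s6.png

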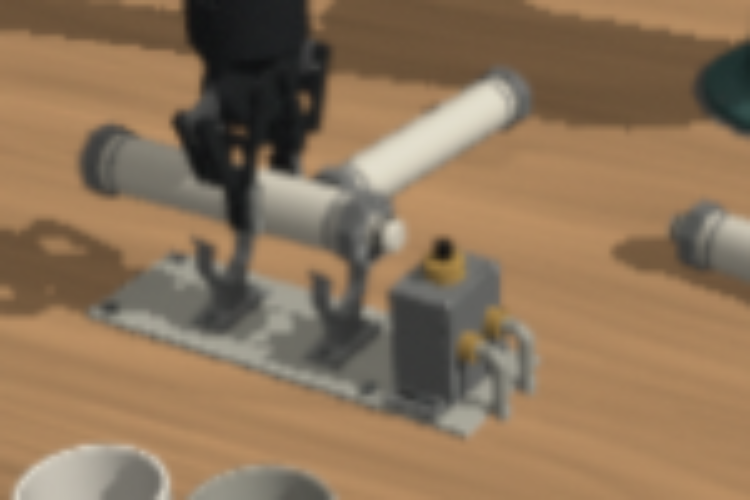

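Emit:
step_arm(
  moves=[
    [[0,0.0005,0.002],[0,0,0],-1],
    [[0,0.0005,0.002],[0,0,0],-1],
    [[0,0,0.002],[0,0,0],-1],
    [[0,0,0.002],[0,0,0],-1],
    [[0,0,0.002],[0,0,0],-1],
    [[0,0,0.002],[0,0,0],-1],
    [[0,0,0.002],[0,0,0],-1],
    [[0,0,0.002],[0,0,0],-1],
    [[0,0,0.001],[0,0,0],-1],
    [[0,0,0],[0,0,0],-1],
  ],
)

```text
time: 11.43
ee_pos: [0.508, -0.2187, 0.0673]
orientation: [-0.0, 0.726, 0.687, -0.0]
force: [0.1, -0.7, -4.0]
finger_gap: 0.434
```

Emit:
step_arm(
  moves=[
    [[0,0,0.0005],[0,0,0],-1],
    [[0,0,0.0005],[0,0,0],-1],
    [[0,0,0.0005],[0,0,0],-1],
    [[0,0,0.0005],[0,0,0],-1],
    [[0,0,0.0005],[0,0,0],-1],
    [[0,0,0.0005],[0,0,0],-1],
    [[0,0,0.0005],[0,0,0],-1],
    [[0,0,0.0005],[0,0,0],-1],
    [[0,0,0.0005],[0,0,0],-1],
    [[0,0,0.0005],[0,0,0],-1],
  ],
)

```text
time: 12.27
ee_pos: [0.5082, -0.219, 0.0632]
orientation: [0.0, 0.726, 0.687, -0.0]
force: [-2.6, 0.3, 1.8]
finger_gap: 0.436
```

```bash
python3 -c "
from rig import *
import numpy as np
s=read_state()
print({k:np.round(v,4) for k,v in s.items()})
"
```

```text
{'time': np.float64(12.2667), 'q': array([-4.5170e-01,  2.0080e-01,  2.0175e+00, -3.0000e-04,  9.2330e-01,
       -3.9610e-01]), 'qd': array([-0.0011,  0.0098,  0.0049,  0.0268, -0.0027, -0.0447]), 'effort': array([ 5.65300e-01, -4.12556e+01, -3.16397e+01,  2.25900e-01,
       -9.41500e-01,  7.20000e-03]), 'ee_pos': array([ 0.5082, -0.219 ,  0.0632]), 'orientation': array([ 0.000e+00,  7.265e-01,  6.872e-01, -1.000e-04]), 'force': array([-2.63  ,  0.2981,  1.7956]), 'wrist_torque': array([0.2548, 0.4838, 0.0464]), 'finger_gap': np.float64(0.4362)}
```

Emit:
step_arm(
  moves=[
    [[0,-0.0005,0],[0,0,0],-1],
    [[0,-0.0005,0],[0,0,0],-1],
    [[0,0,0.0005],[0,0,0],-1],
    [[0,0,0.0005],[0,0,0],-1],
    [[0,0,0.0005],[0,0,0],-1],
    [[0,0,0.0005],[0,0,0],-1],
    [[0,0,0.0005],[0,0,0],-1],
    [[0,0,0.0005],[0,0,0],-1],
    [[0,0,0],[0,0,0],-1],
    [[0,0,0],[0,0,0],-1],
  ],
)

```text
time: 13.1
ee_pos: [0.5081, -0.2193, 0.0609]
orientation: [0.001, 0.726, 0.687, 0.0]
force: [-2.1, 0.1, 6.9]
finger_gap: 0.434
```

```bash
python3 -c "
from rig import *
import numpy as np
s=read_state()
print({k:np.round(v,4) for k,v in s.items() if k not in('q','qd','effort')})
"
```

```text
{'time': np.float64(13.1), 'ee_pos': array([ 0.5081, -0.2193,  0.0609]), 'orientation': array([9.000e-04, 7.264e-01, 6.872e-01, 3.000e-04]), 'force': array([-2.0539,  0.1444,  6.8573]), 'wrist_torque': array([ 0.1351,  0.3028, -0.0637]), 'finger_gap': np.float64(0.4339)}
```

Emit:
step_arm(
  moves=[
    [[0,0,0.0005],[0,0,0],-1],
    [[0,0,0.0005],[0,0,0],-1],
    [[0,0,0.0005],[0,0,0],-1],
    [[0,0,0.0005],[0,0,0],-1],
    [[0,0,0.0005],[0,0,0],-1],
    [[0,0,0.0005],[0,0,0],-1],
    [[0,0,0],[0,0,0],-1],
    [[0,0,0],[0,0,0],-1],
    [[0,0,0],[0,0,0],-1],
    [[0,0,0],[0,0,0],-1],
  ],
)

```text
time: 13.93
ee_pos: [0.5084, -0.2195, 0.0585]
orientation: [0.001, 0.726, 0.687, 0.0]
force: [-3.3, -0.3, 10.3]
finger_gap: 0.434
```

```bash
python3 -c "
from rig import *
import numpy as np
s=read_state()
print({k:np.round(v,4) for k,v in s.items() if k not in('q','qd','effort')})
"
```

```text
{'time': np.float64(13.9333), 'ee_pos': array([ 0.5084, -0.2195,  0.0585]), 'orientation': array([1.100e-03, 7.264e-01, 6.872e-01, 3.000e-04]), 'force': array([-3.2777, -0.3311, 10.2531]), 'wrist_torque': array([0.2486, 0.4806, 0.0203]), 'finger_gap': np.float64(0.4337)}
```

Emit:
step_arm(
  moves=[
    [[0,-0.0005,0.0005],[0,0,0],-1],
    [[0,0,0.0005],[0,0,0],-1],
    [[0,-0.0005,0.0005],[0,0,0],-1],
    [[0,0,0.0005],[0,0,0],-1],
    [[0,0,0.0005],[0,0,0],-1],
    [[0,0,0.0005],[0,0,0],-1],
    [[0,0,0.0005],[0,0,0],-1],
    [[0,0,0.0005],[0,0,0],-1],
    [[0,0,0],[0,0,0],-1],
    [[0,0,0],[0,0,0],-1],
  ],
)

```text
time: 14.77
ee_pos: [0.5081, -0.2197, 0.0549]
orientation: [0.002, 0.726, 0.687, 0.001]
force: [-1.6, 0.6, 10.7]
finger_gap: 0.437
```

```bash
python3 -c "
from rig import *
import numpy as np
s=read_state()
print({k:np.round(v,4) for k,v in s.items() if k not in('q','qd','effort')})
"
```

```text
{'time': np.float64(14.7667), 'ee_pos': array([ 0.5081, -0.2197,  0.0549]), 'orientation': array([1.900e-03, 7.264e-01, 6.872e-01, 6.000e-04]), 'force': array([-1.6435,  0.5543, 10.6913]), 'wrist_torque': array([ 0.1292,  0.2761, -0.0042]), 'finger_gap': np.float64(0.4367)}
```

Force holds near 13 N net, axis about 17 mm high. On down.

Emit:
step_arm(
  moves=[
    [[0,-0.0005,0.0005],[0,0,0],-1],
    [[0,0,0.0005],[0,0,0],-1],
    [[0,0,0.0005],[0,0,0],-1],
    [[0,0,0.0005],[0,0,0],-1],
    [[0,0,0.0005],[0,0,0],-1],
    [[0,0,0.0005],[0,0,0],-1],
    [[0,0,0.0005],[0,0,0],-1],
    [[0,0,0.0005],[0,0,0],-1],
    [[0,0,0.0005],[0,0,0],-1],
    [[0,0,0.0005],[0,0,0],-1],
  ],
)

```text
time: 15.6
ee_pos: [0.5077, -0.2196, 0.0496]
orientation: [0.002, 0.726, 0.687, 0.001]
force: [-1.5, -0.4, 7.8]
finger_gap: 0.433
```

Emit:
step_arm(
  moves=[
    [[0,0,0.0005],[0,0,0],-1],
    [[0,0,0.0005],[0,0,0],-1],
    [[0,0,0.0005],[0,0,0],-1],
    [[0,0,0.0005],[0,0,0],-1],
    [[0,0,0.0005],[0,0,0],-1],
    [[0,0,0.0005],[0,0,0],-1],
    [[0,0,0],[0,0,0],-1],
    [[0,0,0],[0,0,0],-1],
    [[0,0,0],[0,0,0],-1],
    [[0,0,0],[0,0,0],-1],
  ],
)

```text
time: 16.43
ee_pos: [0.5067, -0.2191, 0.045]
orientation: [0.001, 0.726, 0.687, 0.0]
force: [4.1, -1.2, 1.1]
finger_gap: 0.437
```

```bash
python3 -c "
from rig import *
import numpy as np
s=read_state()
print({k:np.round(v,4) for k,v in s.items() if k not in('q','qd','effort')})
"
```

```text
{'time': np.float64(16.4333), 'ee_pos': array([ 0.5067, -0.2191,  0.045 ]), 'orientation': array([8.000e-04, 7.265e-01, 6.872e-01, 4.000e-04]), 'force': array([ 4.134 , -1.157 ,  1.0765]), 'wrist_torque': array([-0.1553, -0.6224, -0.0366]), 'finger_gap': np.float64(0.4366)}
```

Emit:
step_arm(
  moves=[
    [[0,0.0005,0.0005],[0,0,0],-1],
    [[0,0,0.0005],[0,0,0],-1],
    [[0,0.0005,0.0005],[0,0,0],-1],
    [[0,0,0.0005],[0,0,0],-1],
    [[0,0,0.0005],[0,0,0],-1],
    [[0,0,0.0005],[0,0,0],-1],
    [[0,0,0.0005],[0,0,0],-1],
    [[0,0,0.0005],[0,0,0],-1],
    [[0,0,0],[0,0,0],-1],
    [[0,0,0],[0,0,0],-1],
  ],
)

```text
time: 17.27
ee_pos: [0.5065, -0.2185, 0.0402]
orientation: [-0.0, 0.726, 0.687, -0.0]
force: [5.0, -0.4, -4.9]
finger_gap: 0.434
```

```bash
python3 -c "
from rig import *
import numpy as np
s=read_state()
print({k:np.round(v,4) for k,v in s.items() if k not in('q','qd','effort')})
"
```

```text
{'time': np.float64(17.2667), 'ee_pos': array([ 0.5065, -0.2185,  0.0402]), 'orientation': array([-4.000e-04,  7.265e-01,  6.872e-01, -0.000e+00]), 'force': array([ 5.0188, -0.3762, -4.9008]), 'wrist_torque': array([ 0.0667, -0.8351,  0.013 ]), 'finger_gap': np.float64(0.4342)}
```

Emit:
step_arm(
  moves=[
    [[0,0.0005,0.0005],[0,0,0],-1],
    [[0,0.0005,0.0005],[0,0,0],-1],
    [[0,0,0.0005],[0,0,0],-1],
    [[0,0,0.0005],[0,0,0],-1],
    [[0,0,0],[0,0,0],-1],
    [[0,0,0],[0,0,0],-1],
    [[0,0,0],[0,0,0],-1],
    [[0,0,0],[0,0,0],-1],
    [[0,0,0],[0,0,0],-1],
    [[0,0,0],[0,0,0],-1],
  ],
)

```text
time: 18.1
ee_pos: [0.5071, -0.2186, 0.0383]
orientation: [-0.001, 0.726, 0.687, -0.0]
force: [1.2, 0.6, -6.7]
finger_gap: 0.437
```

```bash
python3 -c "
from rig import *
import numpy as np
s=read_state()
print({k:np.round(v,4) for k,v in s.items() if k not in('q','qd','effort')})
"
```

```text
{'time': np.float64(18.1), 'ee_pos': array([ 0.5071, -0.2186,  0.0383]), 'orientation': array([-7.000e-04,  7.264e-01,  6.872e-01, -3.000e-04]), 'force': array([ 1.2054,  0.57  , -6.7435]), 'wrist_torque': array([ 0.0676, -0.1022,  0.0454]), 'finger_gap': np.float64(0.437)}
```

Emit:
step_arm(
  moves=[
    [[0,0,0.0005],[0,0,0],-1],
    [[0,0,0.0005],[0,0,0],-1],
    [[0,0,0.0005],[0,0,0],-1],
    [[0,0,0.0005],[0,0,0],-1],
    [[0,0,0],[0,0,0],-1],
    [[0,0,0],[0,0,0],-1],
    [[0,0,0],[0,0,0],-1],
    [[0,0,0],[0,0,0],-1],
    [[0,0,0],[0,0,0],-1],
    [[0,0,0],[0,0,0],-1],
  ],
)

```text
time: 18.93
ee_pos: [0.5074, -0.2187, 0.038]
orientation: [-0.0, 0.726, 0.687, -0.0]
force: [-5.0, 2.9, 6.4]
finger_gap: 0.435
```

```bash
python3 -c "
from rig import *
import numpy as np
s=read_state()
print({k:np.round(v,4) for k,v in s.items() if k not in('q','qd','effort')})
"
```

```text
{'time': np.float64(18.9333), 'ee_pos': array([ 0.5074, -0.2187,  0.038 ]), 'orientation': array([-4.000e-04,  7.264e-01,  6.873e-01, -2.000e-04]), 'force': array([-5.0076,  2.9165,  6.3555]), 'wrist_torque': array([0.4592, 0.8153, 0.0257]), 'finger_gap': np.float64(0.4347)}
```

```bash
python3 -c "
from rig import *
from h import *
import pickle
s=read_state();p,d=snapshot('wrist');cv2.imwrite('pics/w7.png',p);pickle.dump(s,open('pics/w7.pkl','wb'))
p,d=snapshot('scene');cv2.imwrite('pics/s7.png',cv2.resize(p[140:230,130:260],None,fx=6,fy=6,interpolation=cv2.INTER_CUBIC))
"
```

```text
(no output)
```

View pics/w7.png

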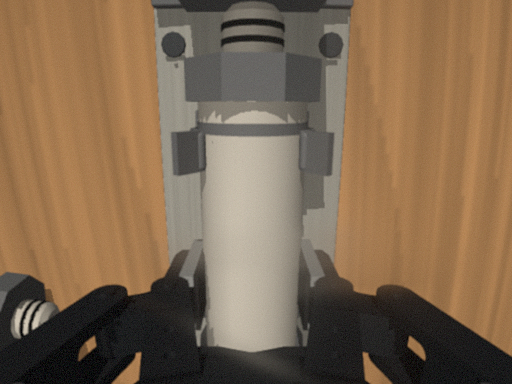

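View pics/s7.png

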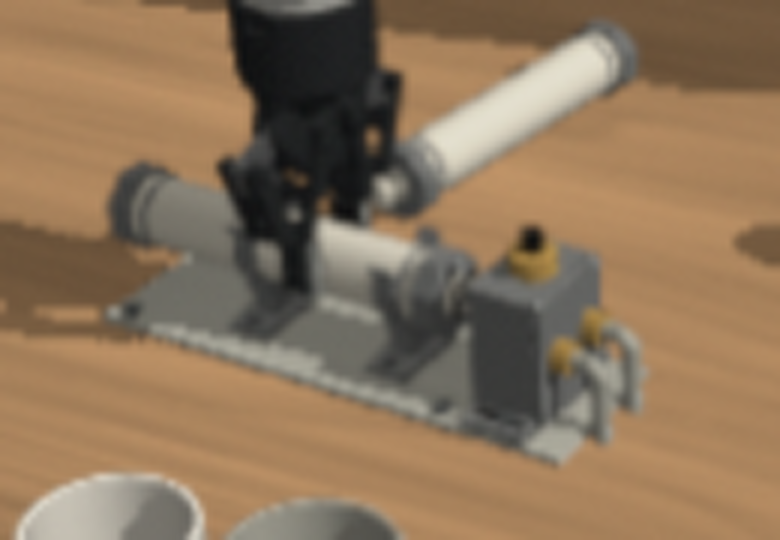

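Emit:
step_arm(
  moves=[
    [[0,-0.0005,0.0005],[0,0,0],-1],
    [[0,0,0],[0,0,0],-1],
    [[0,0,0],[0,0,0],-1],
    [[0,0,-0.0005],[0,0,0],-1],
    [[0.0005,0,-0.0005],[0,0,0],-1],
    [[0.0005,0,0],[0,0,0],-1],
    [[0.001,0,0],[0,0,0],-1],
    [[0.001,0,0],[0,0,0],-1],
    [[0.001,0,0],[0,0,0],-1],
    [[0.001,0,0],[0,0,0],-1],
  ],
)

```text
time: 19.87
ee_pos: [0.5077, -0.2158, 0.038]
orientation: [0.001, 0.726, 0.687, -0.001]
force: [-4.6, -5.2, 4.0]
finger_gap: 0.438
```

```bash
python3 -c "
from rig import *
import numpy as np
s=read_state()
print({k:np.round(v,4) for k,v in s.items() if k not in('q','qd','effort')})
"
```

```text
{'time': np.float64(19.8667), 'ee_pos': array([ 0.5077, -0.2158,  0.038 ]), 'orientation': array([ 0.0013,  0.7262,  0.6875, -0.001 ]), 'force': array([-4.6412, -5.1936,  4.0203]), 'wrist_torque': array([-0.9001,  0.7771,  0.0222]), 'finger_gap': np.float64(0.4384)}
```

Emit:
step_arm(
  moves=[
    [[0.001,-0.0005,-0.0005],[0,0,0],-1],
    [[0.001,0,0],[0,0,0],-1],
    [[0.001,0,0],[0,0,0],-1],
    [[0.001,0,0],[0,0,0],-1],
    [[0.001,0,0],[0,0,0],-1],
    [[0.001,0,0],[0,0,0],-1],
    [[0.001,0,0],[0,0,0],-1],
    [[0.001,0,0],[0,0,0],-1],
    [[0.001,0,0],[0,0,0],-1],
    [[0.001,0,0],[0,0,0],-1],
  ],
)

```text
time: 20.7
ee_pos: [0.5082, -0.2049, 0.038]
orientation: [0.001, 0.726, 0.687, -0.0]
force: [-0.9, -5.8, -1.0]
finger_gap: 0.437
```

```bash
python3 -c "
from rig import *
from h import *
s=read_state()
print({k:np.round(v,4) for k,v in s.items() if k not in('q','qd','effort')})
p,d=snapshot('wrist');cv2.imwrite('pics/w8.png',p)
"
```

```text
{'time': np.float64(20.7), 'ee_pos': array([ 0.5082, -0.2049,  0.038 ]), 'orientation': array([ 1.100e-03,  7.263e-01,  6.874e-01, -3.000e-04]), 'force': array([-0.8554, -5.7678, -1.0146]), 'wrist_torque': array([-0.8235,  0.3219,  0.0056]), 'finger_gap': np.float64(0.4372)}
```

View pics/w8.png

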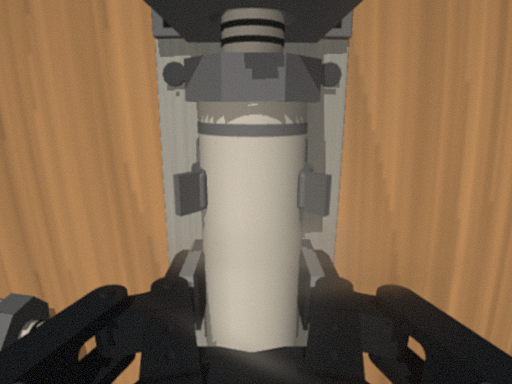

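```bash
python3 -c "
from rig import *
from h import *
s=read_state();c=camera_info('wrist');M=c['mount']
for u,v,z in [(190,213,-.035),(190,172,-.035),(192,240,-.035),(192,240,-.025),(192,240,-.01),(192,240,0)]:
    print(u,v,z,toplane([[u,v]],c,z,M)[0].round(4))
"
```

```text
190 213 -0.035 [ 0.0319 -0.0205 -0.035 ]
190 172 -0.035 [ 0.046  -0.0198 -0.035 ]
192 240 -0.035 [ 0.022  -0.0203 -0.035 ]
192 240 -0.025 [ 0.0179 -0.0222 -0.025 ]
192 240 -0.01 [ 0.0116 -0.025  -0.01  ]
192 240 0 [ 0.0074 -0.0269  0.    ]
```

Emit:
step_arm(
  moves=[
    [[0.001,0,0],[0,0,0],-1],
    [[0.001,0,0],[0,0,0],-1],
    [[0.001,0,0],[0,0,0],-1],
    [[0.001,0,0],[0,0,0],-1],
    [[0.001,0,0],[0,0,0],-1],
    [[0.001,0,0],[0,0,0],-1],
    [[0.001,0,0],[0,0,0],-1],
    [[0.0005,0,0],[0,0,0],-1],
    [[0.0005,0,0],[0,0,0],-1],
    [[0.0005,0,0],[0,0,0],-1],
  ],
)

```text
time: 21.58
ee_pos: [0.5087, -0.1967, 0.038]
orientation: [0.001, 0.726, 0.687, -0.0]
force: [-0.9, -6.7, -0.3]
finger_gap: 0.438
```

```bash
python3 -c "
from rig import *
from h import *
s=read_state()
print({k:np.round(v,4) for k,v in s.items() if k not in('q','qd','effort')})
p,d=snapshot('wrist');cv2.imwrite('pics/w9.png',p)
"
```

```text
{'time': np.float64(21.5833), 'ee_pos': array([ 0.5087, -0.1967,  0.038 ]), 'orientation': array([ 1.300e-03,  7.263e-01,  6.874e-01, -4.000e-04]), 'force': array([-0.8936, -6.6627, -0.3129]), 'wrist_torque': array([-1.0764,  0.3153, -0.018 ]), 'finger_gap': np.float64(0.438)}
```

View pics/w9.png

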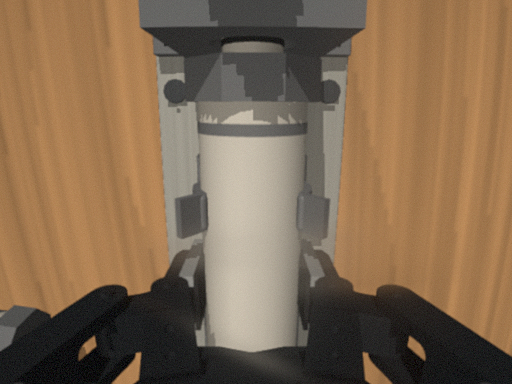

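Emit:
step_arm(
  moves=[
    [[0.0005,0,0],[0,0,0],-1],
    [[0.0005,0,0],[0,0,0],-1],
    [[0.0005,0,0],[0,0,0],-1],
    [[0.0005,0,0],[0,0,0],-1],
    [[0.0005,0,0],[0,0,0],-1],
    [[0.0005,0,0],[0,0,0],-1],
    [[0.0005,0,0],[0,0,0],-1],
    [[0.0005,0,0],[0,0,0],-1],
    [[0.0005,0,0],[0,0,0],-1],
    [[0.0005,0,0],[0,0,0],-1],
  ],
)

```text
time: 22.47
ee_pos: [0.509, -0.1918, 0.0381]
orientation: [0.001, 0.726, 0.687, -0.0]
force: [-1.9, -7.1, -0.5]
finger_gap: 0.437
```

```bash
python3 -c "
from rig import *
from h import *
s=read_state()
print({k:np.round(v,4) for k,v in s.items() if k not in('q','qd','effort')})
p,d=snapshot('wrist');cv2.imwrite('pics/w10.png',p)
"
```

```text
{'time': np.float64(22.4667), 'ee_pos': array([ 0.509 , -0.1918,  0.0381]), 'orientation': array([ 1.400e-03,  7.263e-01,  6.874e-01, -4.000e-04]), 'force': array([-1.9214, -7.1439, -0.4721]), 'wrist_torque': array([-1.0892,  0.2714,  0.0109]), 'finger_gap': np.float64(0.4373)}
```

View pics/w10.png

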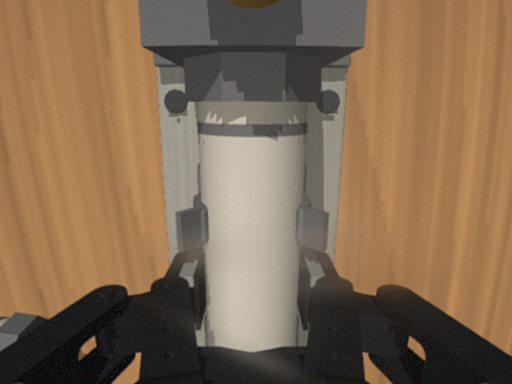

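Emit:
step_arm(
  moves=[
    [[0.0005,0,0],[0,0,0],-1],
    [[0.0005,0,0],[0,0,0],-1],
    [[0.0005,0,0],[0,0,0],-1],
    [[0.0005,0,0],[0,0,0],-1],
    [[0.0005,0,0],[0,0,0],-1],
    [[0,0,0],[0,0,0],-1],
    [[0,0,0],[0,0,0],-1],
    [[0,0,0],[0,0,0],-1],
    [[0,0,0],[0,0,0],-1],
    [[0,0,0],[0,0,0],-1],
  ],
)

```text
time: 23.35
ee_pos: [0.5091, -0.1908, 0.0381]
orientation: [0.002, 0.726, 0.688, -0.001]
force: [-2.4, -12.2, -3.1]
finger_gap: 0.436
```

```bash
python3 -c "
from rig import *
from h import *
s=read_state()
print({k:np.round(v,4) for k,v in s.items() if k not in('q','qd','effort')})
p,d=snapshot('wrist');cv2.imwrite('pics/w11.png',p)
"
```

```text
{'time': np.float64(23.35), 'ee_pos': array([ 0.5091, -0.1908,  0.0381]), 'orientation': array([ 0.0022,  0.7261,  0.6876, -0.0012]), 'force': array([ -2.3939, -12.2416,  -3.0937]), 'wrist_torque': array([-1.9154,  0.4411,  0.0274]), 'finger_gap': np.float64(0.4365)}
```

View pics/w11.png

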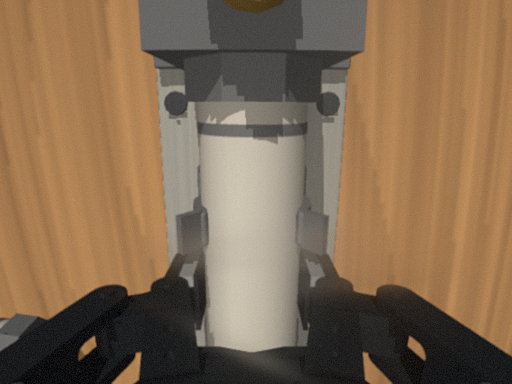

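Emit:
step_arm(
  moves=[
    [[0.0005,0,0],[0,0,0],-1],
    [[0.0005,0,0],[0,0,0],-1],
    [[0.0005,0,0],[0,0,0],-1],
    [[0,0,0],[0,0,0],-1],
    [[0,0,0],[0,0,0],-1],
    [[0,0,0],[0,0,0],-1],
    [[0,0,0],[0,0,0],-1],
    [[0,0,0],[0,0,0],-1],
    [[0,0,0],[0,0,0],-1],
    [[0,0,0],[0,0,0],-1],
  ],
)

```text
time: 24.23
ee_pos: [0.5091, -0.1908, 0.0381]
orientation: [0.003, 0.726, 0.688, -0.002]
force: [-2.6, -18.2, -4.5]
finger_gap: 0.436
```

```bash
python3 -c "
from rig import *
from h import *
s=read_state()
print({k:np.round(v,4) for k,v in s.items() if k not in('q','qd','effort')})
c=camera_info('wrist');M=c['mount']
for u,v,z in [(190,253,-.035),(190,212,-.035),(250,52,-.043),(250,55,-.037),(250,101,-.037)]:
    print(u,v,z,toplane([[u,v]],c,-z*-1,M)[0].round(4))
"
```

```text
{'time': np.float64(24.2333), 'ee_pos': array([ 0.5091, -0.1908,  0.0381]), 'orientation': array([ 0.0031,  0.7259,  0.6878, -0.0019]), 'force': array([ -2.6294, -18.2111,  -4.4632]), 'wrist_torque': array([-2.7371,  0.6006, -0.0408]), 'finger_gap': np.float64(0.4364)}
190 253 -0.035 [ 0.0171 -0.0212 -0.035 ]
190 212 -0.035 [ 0.0322 -0.0204 -0.035 ]
250 52 -0.043 [ 0.0817 -0.     -0.043 ]
250 55 -0.037 [ 0.0817 -0.0001 -0.037 ]
250 101 -0.037 [ 0.0684 -0.0001 -0.037 ]
```

Emit:
step_arm(
  moves=[
    [[-0.001,0,0],[0,0,0],-1],
    [[-0.001,0,0],[0,0,0],-1],
    [[-0.001,0,0],[0,0,0],-1],
    [[-0.0005,0,0],[0,0,0],-1],
    [[0,0,0],[0,0,0],-1],
    [[0,0,0],[0,0,0],-1],
    [[0,0,0],[0,0,0],-1],
    [[0,0,0],[0,0,0],-1],
    [[0,0,0],[0,0,0],-1],
    [[0,0,0],[0,0,0],-1],
  ],
)

```text
time: 25.07
ee_pos: [0.509, -0.1908, 0.0381]
orientation: [0.001, 0.726, 0.687, -0.0]
force: [-1.6, -7.0, -1.2]
finger_gap: 0.436
```

```bash
python3 -c "
from rig import *
from h import *
s=read_state()
print({k:np.round(v,4) for k,v in s.items() if k not in('q','qd','effort')})
"
```

```text
{'time': np.float64(25.0667), 'ee_pos': array([ 0.509 , -0.1908,  0.0381]), 'orientation': array([ 1.100e-03,  7.263e-01,  6.873e-01, -2.000e-04]), 'force': array([-1.6178, -6.998 , -1.153 ]), 'wrist_torque': array([-1.0771,  0.1606, -0.05  ]), 'finger_gap': np.float64(0.4362)}
```

Emit:
step_arm(
  moves=[
    [[-0.001,0,0],[0,0,0],-1],
    [[-0.0005,0,0],[0,0,0],-1],
    [[0,0,0],[0,0,0],-1],
    [[0,0,0],[0,0,0],-0.05],
    [[0,0,0],[0,0,0],0.05],
    [[0,0,0],[0,0,0],0.15],
    [[0,0,0],[0,0,0],0.25],
    [[0,0,0],[0,0,0],0.3],
    [[0,0,0],[0,0,0],0.3],
    [[0,0,0],[0,0,0],0.3],
  ],
)

```text
time: 25.9
ee_pos: [0.5083, -0.1913, 0.0378]
orientation: [-0.0, 0.726, 0.687, 0.0]
force: [-0.6, -0.5, 0.3]
finger_gap: 0.649
```

```bash
python3 -c "
from rig import *
from h import *
s=read_state()
print({k:np.round(v,4) for k,v in s.items() if k not in('q','qd','effort')})
p,d=snapshot('wrist');cv2.imwrite('pics/w12.png',p)
"
```

```text
{'time': np.float64(25.9), 'ee_pos': array([ 0.5083, -0.1913,  0.0378]), 'orientation': array([-0.    ,  0.7265,  0.6872,  0.    ]), 'force': array([-0.6416, -0.4831,  0.2848]), 'wrist_torque': array([-0.0056, -0.0263, -0.0354]), 'finger_gap': np.float64(0.6492)}
```

View pics/w12.png

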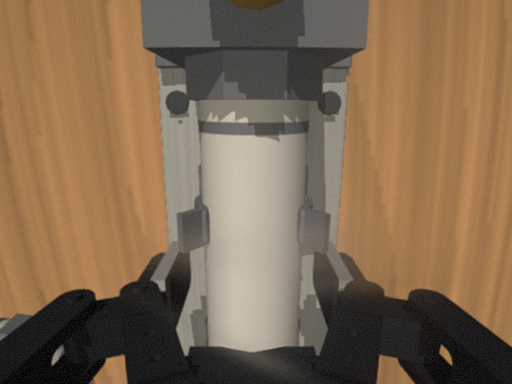

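Emit:
step_arm(
  moves=[
    [[0,0,-0.004],[0,0,0],0.3],
    [[0,0,-0.008],[0,0,0],0.3],
    [[0,0,-0.012],[0,0,0],0.3],
    [[0,0,-0.016],[0,0,0],0.3],
    [[0,0,-0.02],[0,0,0],0.3],
    [[0,0,-0.02],[0,0,0],0.3],
    [[0,0,-0.02],[0,0,0],0.3],
    [[0,0,-0.02],[0,0,0],0.3],
    [[0,0,-0.02],[0,0,0],0.3],
    [[0,0,-0.01],[0,0,0],0.3],
  ],
)

```text
time: 26.78
ee_pos: [0.51, -0.192, 0.1923]
orientation: [0.003, 0.726, 0.687, 0.001]
force: [0.8, 0.1, 0.2]
finger_gap: 0.649
```

Emit:
step_arm(
  moves=[
    [[0,0,0],[0,0,0],0.3],
    [[0,0,0],[0,0,0],0.3],
    [[0,0,0],[0,0,0],0.3],
    [[0,0,0],[0,0,0],0.3],
    [[0,0,0],[0,0,0],0.3],
    [[0,0,0],[0,0,0],0.3],
    [[0,0,0],[0,0,0],0.3],
    [[0,0,0],[0,0,0],0.3],
    [[0,0,0],[0,0,0],0.3],
    [[0,0,0],[0,0,0],0.3],
  ],
)

```text
time: 27.62
ee_pos: [0.5083, -0.1913, 0.1877]
orientation: [-0.0, 0.726, 0.687, -0.0]
force: [0.1, 0.1, 0.5]
finger_gap: 0.652
```

```bash
python3 -c "
from rig import *
from h import *
import pickle
s=read_state()
print({k:np.round(v,4) for k,v in s.items() if k not in('q','qd','effort')})
p,d=snapshot('wrist');cv2.imwrite('pics/w13.png',p);np.save('pics/w13.npy',d);pickle.dump(s,open('pics/w13.pkl','wb'))
p,d=snapshot('scene');cv2.imwrite('pics/s13.png',cv2.resize(p[150:285,120:300],None,fx=4.4,fy=4.4,interpolation=cv2.INTER_CUBIC))
"
```

```text
{'time': np.float64(27.6167), 'ee_pos': array([ 0.5083, -0.1913,  0.1877]), 'orientation': array([-1.000e-04,  7.265e-01,  6.872e-01, -0.000e+00]), 'force': array([0.1112, 0.0513, 0.5192]), 'wrist_torque': array([-0.0073, -0.0102, -0.0135]), 'finger_gap': np.float64(0.6524)}
```

View pics/w13.png

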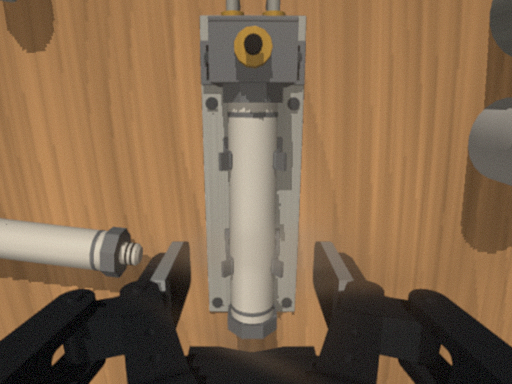

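View pics/s13.png

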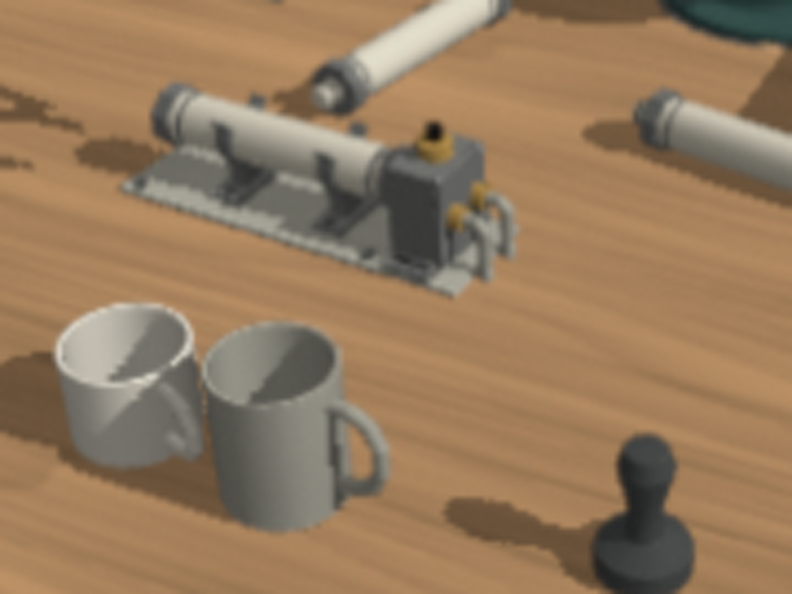

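```bash
python3 - <<'E'
from rig import *
from h import *
import pickle
s=pickle.load(open("pics/w13.pkl","rb"));c=camera_info("wrist");T=wristT(s,c);d=np.load("pics/w13.npy")
for v in [60,80,84,88,92,96,100,120,140,160,180,200,220,240,260,280,300,325,332]:
    P=[]
    for u in (249,251,253,255):
        z=d[v,u];P.append(T[:3,3]+T[:3,:3]@(rays([[u,v]],c)[0]*z))
    print(v,np.median(P,0).round(4))
E
python3 -c "
import cv2;p=cv2.imread('pics/w13.png');cv2.imwrite('pics/w13z.png',cv2.resize(p[60:140,200:305],None,fx=7,fy=7,interpolation=cv2.INTER_CUBIC))"
```

```text
60 [ 0.5143 -0.0954  0.094 ]
80 [ 0.5136 -0.1073  0.0813]
84 [ 0.5135 -0.1097  0.0756]
88 [ 0.5134 -0.1125  0.0766]
92 [ 0.5132 -0.1153  0.0764]
96 [ 0.513  -0.1181  0.076 ]
100 [ 0.5129 -0.121   0.0763]
120 [ 0.5121 -0.1355  0.0721]
140 [ 0.5113 -0.1503  0.073 ]
160 [ 0.5104 -0.1655  0.0734]
180 [ 0.5095 -0.1814  0.0726]
200 [ 0.5086 -0.1976  0.0727]
220 [ 0.5077 -0.2143  0.0727]
240 [ 0.5067 -0.2318  0.0726]
260 [ 0.5058 -0.2497  0.073 ]
280 [ 0.5047 -0.2686  0.0728]
300 [ 0.5036 -0.2881  0.0731]
325 [ 0.5023 -0.3121  0.0756]
332 [ 0.5019 -0.3192  0.076 ]
```

View pics/w13z.png

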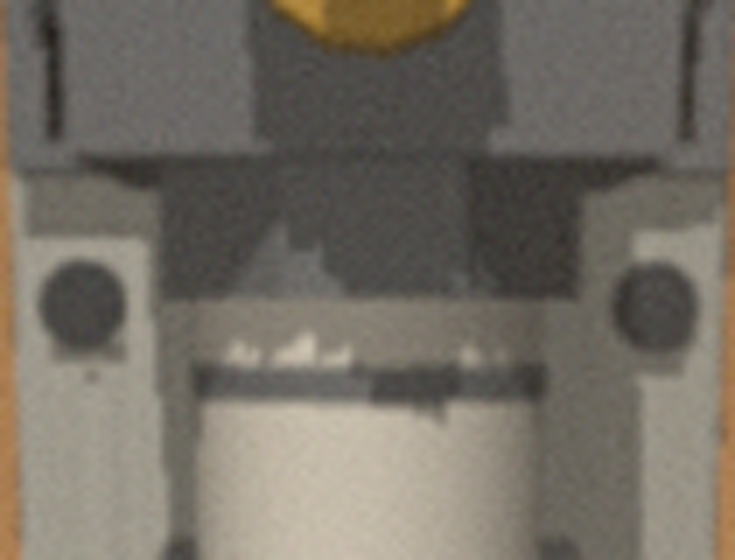

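```bash
python3 -c "
from rig import *
print(close_job(), read_state()['time'])"
```

```text
the job is handed in; nothing more can be done
the job is handed in; nothing more can be done
```

The cartridge is fitted: it is snapped into both clips, its nose is in the port and its end cap is flush with the block. I handed it in at about 28 s of the 64 s allowed.

- **Pick-up:** I took the cartridge farthest to the robot's left, gripping it about 26 mm ahead of its middle. That kept the fingers clear of both clips all the way along.
- **Pressing in:** I pressed it down about 33 mm short of the seat. The net force read about 13 N, then fell away, and the jaws pulled the cartridge down. It then rose steeply on the saddles, with the axis about 52 mm up.
- **Sliding home:** It slid along at 5 to 7 N. At the block I pushed to 18 N and it moved no further. I eased that off, opened the fingers and lifted straight up.
- **Last checks:**
  - The top of the body reads 72 to 73 mm high at both ends (72 mm nominal), so it is level in both clips.
  - No gap shows at the block: cap and block faces were measured at the same place.
  - In the last picture the cup, pitcher and tamper appear where they were; I did not measure their positions.
  - The gripper reads no contact.
- **Small disagreement:** The clip line from the wrist camera was about 1 mm off sideways, judging by the force. I corrected it while pressing; sideways force at the readings between moves stayed near 5 N.
- **Not checked:** The valve's travel could not be read directly; I judge it only from the flush cap.

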